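Fold in the mug carton's side flaps and hold its lid open

TASK

We are sending this carton of mugs back. Fold its two side flaps down flat over the mugs, then bring the big lid over to 60 degrees from closed and hold it there so that I can lay the returns slip inside: finish with the gripper still holding the lid, never let the lid fall shut, and leave the other kitchen things standing where they are.

Things in the scene. Friction and masses are not known exactly. Their poses are not given: they have to be found in the camera images.
- carton: Brown carton fixed to the worktop, 180 mm deep (its x), 280 mm wide (its y), 5 mm walls 130 mm high, holding six upside-down mugs 100 mm high. Origin: centre of its underside; x points away from the robot (yaw within 0.3 rad), y to the robot's left, z up. Side flaps are hinged on its two short top edges, a big lid on its far (+x) top edge; all start roughly upright.
- left_flap (a joint): Left (+y) side flap, rad: 0 = flat inward over the mugs, 1.57 = upright, more = leaning outward (to 2.1). Hinge at carton y 140, z 133 mm; spans carton x -83 to 67 mm, 100 mm from hinge to free edge, 4 mm thick, white inside. Stiff crease (0.035 N m friction): stays where it is left, no spring back; push its outer face in and down with about 1 N.
- right_flap (a joint): Right (-y) side flap, mirror image of the left: rad, 0 = flat inward over the mugs, 1.57 = upright, more = leaning outward (to 2.1). Hinge at carton y -140, z 133 mm; same size and same stiff crease as the left flap.
- lid (a joint): Big lid, rad: 0 = closed flat, 1.57 = upright, more = leaning away from the robot (to 1.95); 60 degrees = 1.047. 120 g, 280 mm wide, 170 mm hinge to free edge, 5 mm thick; the last 30 mm is a dark hem 10 mm thick, same mid-plane. Weak hinge (0.024 N m friction): stays only from about 1.35 to 1.79, nearer closed it falls shut if let go. Flaps and lid do not hinder one another.
- lid_hinge (a point): Middle of the lid's hinge line, on the carton (carton x 90, y 0, z 138 mm), in the lid's mid-plane; axes as the carton's. The hinge line runs along the carton's y.
- lid_edge (a point): Middle of the lid's free edge at mid-thickness, 170 mm from the hinge line. Its axes turn with the lid: x towards the hinge, y along the hinge line, z out of the lid's outer face (up when closed).
- kettle: A black electric kettle, 156 mm across and 210 mm tall, standing free at the back right; leave it standing. Origin: centre of its underside.
- mug: A blue mug, 80 mm across and 95 mm tall, on the left; leave it standing. Origin: centre of its underside.
- tape_roll: A roll of amber packing tape lying flat, 100 mm across and 48 mm tall, on the left near the robot; leave it standing. Origin: centre of its underside.
- soap_bottle: A green bottle, 64 mm across and 190 mm tall, at the back; leave it standing. Origin: centre of its underside.
- coffee_jar: An amber jar with a steel cap, 84 mm across and 130 mm tall, at the back left; leave it standing. Origin: centre of its underside.
- bowl: A white bowl, 130 mm across and 60 mm tall, on the right near the robot; leave it standing. Origin: centre of its underside.

How it is judged:
By the outcome, as a careful person would: the job done as asked, in the order asked, and still so for the second after the job is handed in, while the arm keeps its last pose, push and grip.
It also fails if it takes over 59 s, if anything falls off the work surface, if the arm or the gripper's body presses on something with over 40 N, if the wrist force passes 120 N, or if a joint passes its speed limit or range.

ROBOT

A 6-joint arm with a two-finger parallel gripper is mounted at the origin on the work surface. World frame = base frame: x ahead of the robot, y to its left, z up, the work surface at z = 0. Lengths are in m, angles in degrees, forces in N, time in s.
With the tool pointing down it reaches from about 0.4 to 0.825 m from the base axis. Payload 7 kg.
Tool frame: the origin (TCP) lies on the centre line of the jaws, within the pads' length; the fingertips stand 19 mm ahead of it and the grasp point (between the pads) is the TCP; z points along the fingers, y is the line along which they close (so a half turn about z gives the same grasp; the last joint's range is limited). The gripper opens to 88 mm and grips with 3 to 60 N. Pads are 19 mm wide; open, the fingers measure 130 mm over their backs; the gripper's body (78 mm by 193 mm) begins 47 mm behind the grasp point.
Start: joints at [83.658, 20.546, 0.682, 0, -70.136, -16.507], TCP at [0.262, 0.622, 0.246] pointing down, gripper open.
Joint ranges: [-176.03, 176.03], [-82.01, 121.73], [-58.28, 71.71], [-173.87, 95.51], [-174.79, -0.11], [-173.66, 173.66]. Speed limits (degrees/s): [136.94, 136.94, 172.46, 180, 180, 180].

INTERFACE

Orientations are given as [roll, pitch, yaw] about the fixed x, y, z axes, in that order (R = Rz(yaw) Ry(pitch) Rx(roll)).
In Python, from plant import ctrl gives the robot as it stands.
- The arm moves only by the tool move_arm, never from a script. Its argument "motion" is a list of rows, each a list of 3 entries, a list of its own where there are three numbers: the shift along the tool's x, y, z in mm, then the turn, a rotation vector about the tool's x, y, z in degrees, then the closure, from 0 (fully open) to 1 (shut). A call has 1 to 10 rows; each row is the pose to reach, as a shift and turn from the pose commanded when the call began, along the tool's axes at that moment; what a row does not reach only later rows make up. A row lasts 1/12 s, in which the tool goes at most 41.7 mm and 7.16 degrees, less where a joint would pass 70% of its speed; a pose out of reach is approached as far as the arm can. A call with a gripper value outside its range is refused whole. The fingers move at their own pace and stop on an object; the grip force is fixed at half the most. Time passes only in rows, so rows that repeat a pose let the fingers close. It gives the time, the measured TCP pose, the force, the opening and the grip force at its end, in the units of the state.
- ctrl.get_obs(): the state, without advancing time (a new reading comes with each control period).
- ctrl.snapshot(name): name is "scene" or "top" or "wrist"; returns a dict with "color" (420x560x3 uint8, blue, green, red), "camera_matrix" (3x3 intrinsics, pixels), "cam_to_world" (4x4, takes a point from camera to world coordinates). Camera axes: x right, y up, looking along -z (the intrinsics and any distortion apply to the point x, -y, -z); pixel columns grow to the right and rows downward; lengths in m; the calibration is good to about 2 mm. The wrist camera is an equidistant fisheye: a pixel r from the principal point sees the ray r / f radians off the axis. A picture is of the moment at which its call begins. There is no depth.
- ctrl.close_job(): hands the job in; it is judged then, once.
The state is a dict: "clock": time; "joint_pos": joint angles; "qvel": joint speeds; "tau": joint torques, N m; "tool_pos": TCP position; "orientation": TCP orientation; "force": force on the tool from outside, world axes, zero at the start; "moment": the same for the moment, N m; "opening": finger opening in m; "gripper_force": force on a finger pad.
Only numpy, scipy, OpenCV 4.12 (cv2) and the standard library are available. Lean on these libraries where they do the work, as an engineer would, in place of code of your own. Each camera call takes 0.05 s, during which the arm holds its last target. There are 200 camera calls.

## Working session

There is one attempt and no reset: what is moved stays moved. The work goes in short steps, Python scripts to look and compute and a tool call to move; the robot and the scene stay as the last step left them, time stands still between calls to the robot, and variables do not carry over. Pictures are saved under pics/ and viewed, at most 10 in all, crops included, and the job is handed in when it is done.

Besides the shell and the picture viewer there is one more tool, called after "Request:" as name(argument=value, ...) on one line, values as JSON. move_arm: Moves the arm, as the interface text tells. Its arguments: {"type":"object","properties":{"motion":{"type":"array"}},"required":["motion"]}

```bash
mkdir -p pics; ls
python3 - <<'E'
from plant import ctrl
import cv2,numpy as np
o=ctrl.get_obs();print(o)
for n in("scene","top"):
    s=ctrl.snapshot(n);cv2.imwrite(f"pics/{n}0.png",s["color"]);np.savez(f"pics/{n}0.npz",**s)
    print(n,s["camera_matrix"].tolist(),np.round(s["cam_to_world"],3).tolist(),[k for k in s])
E
```

```text
pics
{'clock': 0.0, 'joint_pos': array([ 8.36582534e+01,  2.05907021e+01,  6.32752947e-01, -1.84330110e-02,
       -7.01373987e+01, -1.65073132e+01]), 'qvel': array([ 0.00188936, -0.01055931, -0.02809335, -0.08683973, -0.00880074,
        0.07888861]), 'tau': array([ 7.34117912e-04, -5.82710373e+01,  2.93064415e+01,  6.99800581e+00,
        6.95346709e-03, -1.59070282e-04]), 'tool_pos': array([0.26195359, 0.62158439, 0.2446285 ]), 'orientation': array([ 1.79903658e+02, -1.04803139e-02, -2.28553283e+01]), 'force': array([-0.17784472,  0.80778442, -0.47338748]), 'moment': array([0.02102562, 0.00273679, 0.04962647]), 'gripper_force': 0.0, 'opening': 0.08730758542991529}
scene [[456.09016521405294, 0.0, 278.3668397370142], [0.0, 456.09016521405294, 209.96401565542996], [0.0, 0.0, 1.0]] [[0.801, -0.558, 0.215, 0.787], [0.598, 0.744, -0.297, -0.278], [0.006, 0.367, 0.93, 1.134], [0.0, 0.0, 0.0, 1.0]] ['color', 'camera_matrix', 'cam_to_world']
top [[389.0720729297398, 0.0, 286.1599469269271], [0.0, 389.0720729297398, 210.4615088516186], [0.0, 0.0, 1.0]] [[-0.011, 0.978, -0.208, 0.366], [-1.0, -0.01, 0.007, 0.048], [0.005, 0.208, 0.978, 1.03], [0.0, 0.0, 0.0, 1.0]] ['color', 'camera_matrix', 'cam_to_world']
```

View pics/scene0.png

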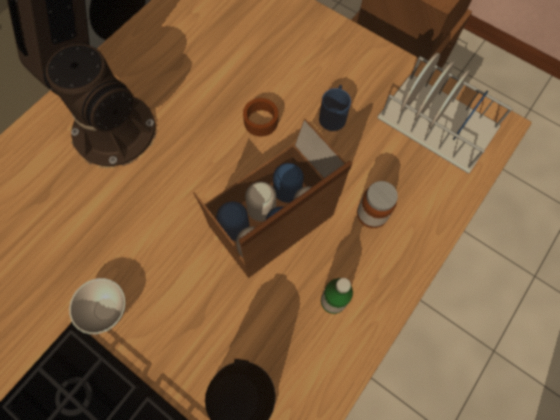

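View pics/top0.png

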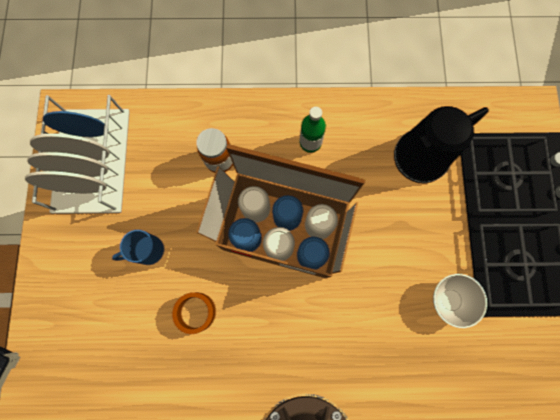

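The scene view shows the carton at about (275,200) px with the lid and both flaps up. In the top view the carton spans (220,150)–(360,275): lid on the far edge, left flap at (215,205), right flap at (347,240), robot base at (305,410). I'll enlarge the carton to read its corners.

Run:
```python
import cv2
a=cv2.imread("pics/top0.png")[135:285,190:390]
cv2.imwrite("pics/topc.png",cv2.resize(a,None,fx=4,fy=4,interpolation=cv2.INTER_CUBIC))
a=cv2.imread("pics/scene0.png")[115:285,185:385]
cv2.imwrite("pics/scenec.png",cv2.resize(a,None,fx=3.5,fy=3.5,interpolation=cv2.INTER_CUBIC))
```

```text
(no output)
```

View pics/topc.png

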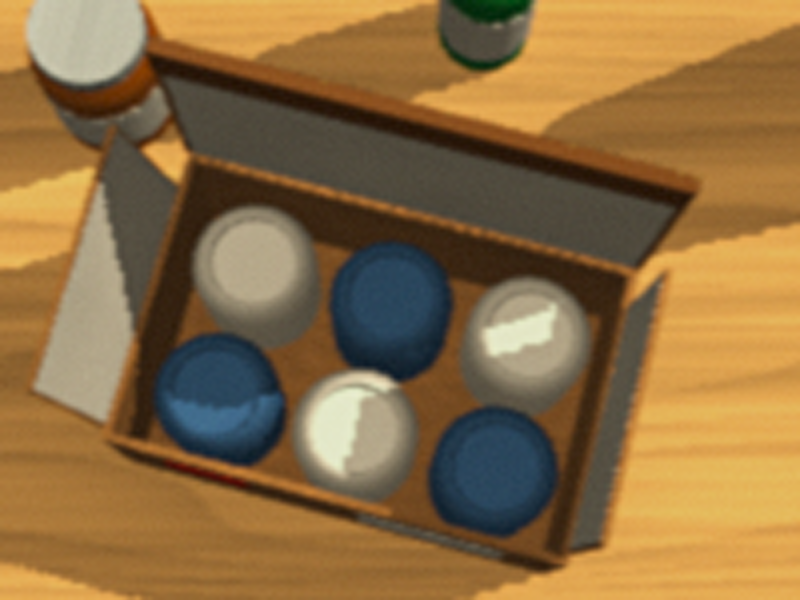

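View pics/scenec.png

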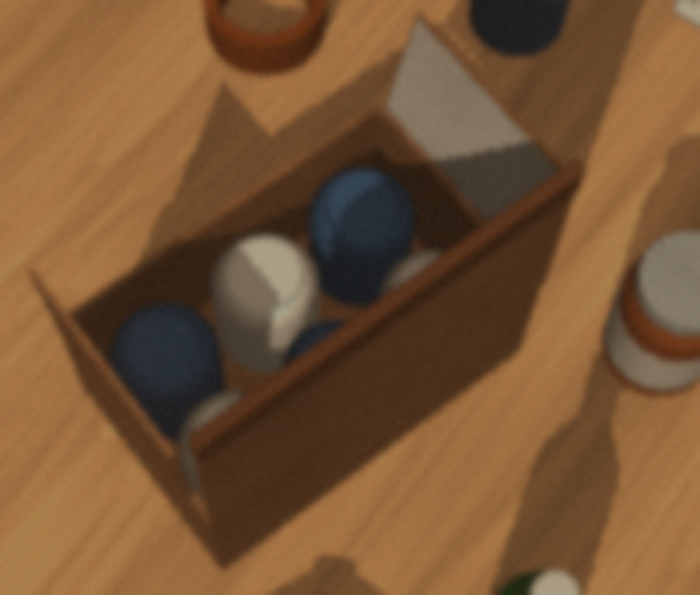

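Top crop (4x): rim corners near-left (108,440), near-right (562,567), far-left (193,157), far-right (634,270). Lid edge runs (150,43)–(697,187). Left flap free edge is (113,130)–(35,390) and right flap's is (666,272)–(605,547).

```bash
cat > h.py <<'E'
import numpy as np
def ray(s,u,v):
    K=s["camera_matrix"];T=s["cam_to_world"]
    d=np.array([(u-K[0,2])/K[0,0],-(v-K[1,2])/K[1,1],-1.]);return T[:3,3],T[:3,:3]@d
def plane(s,u,v,n,p):
    o,d=ray(s,u,v);return o+d*((np.asarray(p)-o)@n)/(d@n)
Z=np.array([0,0,1.])
E
python3 - <<'E'
from h import *
import json
s=np.load("pics/top0.npz");sc=np.load("pics/scene0.npz")
t=lambda u,v:(190+u/4-.375,135+v/4-.375)
g=lambda u,v:(185+u/3.5-.36,115+v/3.5-.36)
P={}
for n,(a,z) in dict(nl=((108,440),.13),nr=((562,567),.13),fl=((193,157),.135),fr=((634,270),.135)).items():
    P[n]=plane(s,*t(*a),Z,[0,0,z]);print(n,P[n].round(4))
print("scene rim nl",plane(sc,*g(383,110),Z,[0,0,.13]).round(4),"nr",plane(sc,*g(72,316),Z,[0,0,.13]).round(4))
e=P['nl']-P['nr'];print(np.linalg.norm(e),np.linalg.norm(P['fl']-P['fr']),np.linalg.norm(P['fl']-P['nl']))
yaw=[np.arctan2(-v[0],v[1]) for v in(e,P['fl']-P['fr'])];print("yaw",yaw)
w=np.mean(yaw);X=np.array([np.cos(w),np.sin(w),0]);Y=np.array([-X[1],X[0],0])
near=(P['nl']+P['nr'])/2;c=near+X*.09;c[2]=0;print("c",c)
far=(P['fl']+P['fr'])/2;print("c from far",far-X*.09, "est dist", (far-near)@X)
np.savez("pics/carton.npz",c=c,w=w)
loc=lambda p:((p-c)@X,(p-c)@Y,p[2])
for n,a,x in(("L",(113,130),.067),("L",(35,390),-.083),("R",(666,272),.067),("R",(605,547),-.083)):
    print(n,np.round(loc(plane(s,*t(*a),X,c+X*x)),4))
for n,a,y in(("lidL",(150,43),.14),("lidR",(697,187),-.14)):print(n,np.round(loc(plane(s,*t(*a),Y,c+Y*y)),4))
for n,a,y in(("lidL s",(580,165),.14),("lidR s",(197,450),-.14)):print(n,np.round(loc(plane(sc,*g(*a),Y,c+Y*y)),4))
for n,a in dict(jar=(212,150),soap=(312,143),kettle=(425,165),mug=(142,250),tape=(194,314),bowl=(460,305)).items():print(n,np.round(plane(s,*a,Z,[0,0,.05]),3))
E
```

```text
nl [0.4773 0.2032 0.13  ]
nr [ 0.4018 -0.0576  0.13  ]
fl [0.6464 0.1559 0.135 ]
fr [ 0.5743 -0.1056  0.135 ]
scene rim nl [0.4833 0.2043 0.13  ] nr [ 0.4081 -0.0511  0.13  ]
0.271521080843249 0.27122660339352367 0.175697853385604
yaw [np.float64(-0.28166151920751126), np.float64(-0.269116107026233)]
c [0.52617232 0.04830065 0.        ]
c from far [0.52376491 0.049606   0.135     ] est dist 0.1773283437273868
L [0.067  0.1656 0.2195]
L [-0.083   0.1556  0.2472]
R [ 0.067  -0.1424  0.2257]
R [-0.083  -0.1435  0.2364]
lidL [0.0924 0.14   0.3018]
lidR [ 0.0963 -0.14    0.2874]
lidL s [0.0888 0.14   0.3065]
lidR s [ 0.0981 -0.14    0.3193]
jar [0.74  0.236 0.05 ]
soap [ 0.757 -0.031  0.05 ]
kettle [ 0.693 -0.328  0.05 ]
mug [0.476 0.404 0.05 ]
tape [0.318 0.268 0.05 ]
bowl [ 0.332 -0.383  0.05 ]
```

```bash
cat >> h.py <<'E'
from scipy.spatial.transform import Rotation as Ro
q=np.load("pics/carton.npz");C=q["c"];W=np.degrees(float(q["w"]))
RC=Ro.from_euler('z',W,degrees=True)
def rel(obs,p_mm,rpy):
    """target TCP in carton frame (mm), orientation in the carton frame -> shift mm and rotvec deg in tool axes"""
    R0=Ro.from_euler('xyz',obs["orientation"],degrees=True)
    p=C+RC.apply(np.array(p_mm)/1e3)
    return (R0.inv().apply(p-obs["tool_pos"])*1e3).round(0),np.degrees((R0.inv()*RC*rpy).as_rotvec()).round(1)
DOWN=Ro.from_euler('x',180,degrees=True)
def show(o):
    print(round(o["clock"],2),"local",(RC.inv().apply(o["tool_pos"]-C)*1e3).round(1),(RC.inv()*Ro.from_euler('xyz',o["orientation"],degrees=True)).as_euler('xyz',degrees=True).round(1),"F",o["force"].round(1),"q",o["joint_pos"].round(0),o["opening"])
E
python3 - <<'E'
from h import *
from plant import ctrl
o=ctrl.get_obs();show(o);print(W)
print(rel(o,(-15,205,222),DOWN))
for th in range(120,-1,-10):
    t=np.radians(th);d=80*np.cos(t)-2*np.sin(t);h=80*np.sin(t)+2*np.cos(t);print(th,"y",round(161-d),"z",round(152+h))
E
```

```text
0.1 local [-410.1  479.9  244.7] [179.9  -0.   -7.1] F [0.5 0.4 0.3] q [ 84.  21.   1.  -0. -70. -17.] 0.08757166519004289
-15.778616716713739
(array([426., 224.,  23.]), array([ 0.1, -0. , -7.1]))
120 y 203 z 220
110 y 190 z 226
100 y 177 z 230
90 y 163 z 232
80 y 149 z 231
70 y 136 z 228
60 y 123 z 222
50 y 111 z 215
40 y 101 z 205
30 y 93 z 194
20 y 87 z 181
10 y 83 z 168
0 y 81 z 154
```

Request:
move_arm(motion=[[[35, 18, 0], [0, 0, -5], 1], [[70, 36, 0], [0, 0, -7], 1], [[105, 55, 0], [0, 0, -7], 1], [[140, 75, 0], [0, 0, -7], 1], [[175, 94, 0], [0, 0, -7], 1], [[212, 114, 0], [0, 0, -7], 1], [[248, 133, 5], [0, 0, -7], 1], [[284, 150, 10], [0, 0, -7], 1], [[320, 170, 15], [0, 0, -7], 1], [[355, 187, 20], [0, 0, -7], 1]])

```text
clock: 0.93
tool_pos: [0.5173, 0.3098, 0.2253]
orientation: [180.0, 0.0, -15.9]
force: [1.1, 1.1, -0.5]
opening: 0.0265
gripper_force: 0.0
```

Run:
```python
from h import *
from plant import ctrl
o=ctrl.get_obs();show(o)
print(rel(o,(-15,205,222),DOWN))
```

```text
0.93 local [-79.6 249.2 225.3] [ 1.8e+02  0.0e+00 -1.0e-01] F [ 1.1  1.1 -0.5] q [ 49.  15. -10.  -0. -65.  25.] 0.02647733370705071
(array([65., 44.,  3.]), array([ 0. ,  0. , -0.1]))
```

Request:
move_arm(motion=[[[30, 12, 0], [0, 0, 0], 1], [[63, 25, 0], [0, 0, 0], 1], [[63, 34, 2], [0, 0, 0], 1], [[63, 43, 4], [0, 0, 0], 1], [[63, 58, -1], [0, 0, 0], 1], [[63, 71, -5], [0, 0, 0], 1], [[63, 85, -7], [0, 0, 0], 1], [[63, 99, -6], [0, 0, 0], 1], [[63, 112, -3], [0, 0, 0], 1], [[63, 125, 3], [0, 0, 0], 1]])

```text
clock: 1.77
tool_pos: [0.5428, 0.1736, 0.2234]
orientation: [-179.9, -0.1, -15.8]
force: [0.3, -0.2, 0.1]
opening: 0.0
gripper_force: 0.3
```

Run:
```python
from h import *
from plant import ctrl
import cv2
o=ctrl.get_obs();show(o)
s=ctrl.snapshot("scene");a=s["color"][80:300,170:400];cv2.imwrite("pics/s1.png",cv2.resize(a,None,fx=2.5,fy=2.5))
```

```text
1.77 local [-18.1 125.1 223.4] [-1.799e+02 -1.000e-01 -0.000e+00] F [ 0.3 -0.2  0.1] q [ 37.  12. -15.   0. -64.  37.] 2.4904715204232932e-05
```

View pics/s1.png

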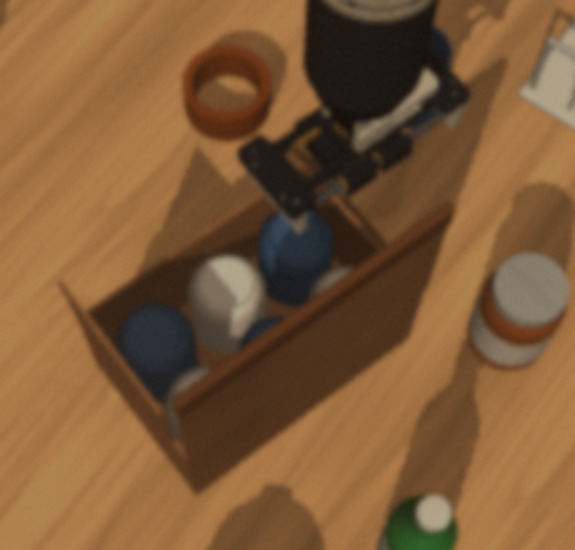

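The flap no longer leans outside the rim. The fingertip at about (300,225) is over the left mugs with the flap edge-on beneath it, so I'll continue the arc down.

Request:
move_arm(motion=[[[0, 12, 7], [0, 0, 0], 1], [[0, 22, 17], [0, 0, 0], 1], [[0, 30, 28], [0, 0, 0], 1], [[0, 36, 41], [0, 0, 0], 1], [[0, 40, 54], [0, 0, 0], 1], [[0, 42, 62], [0, 0, 0], 1], [[0, 42, 67], [0, 0, 0], 1], [[0, 42, 69], [0, 0, 0], 1], [[0, 42, 70], [0, 0, 0], 1]])

```text
clock: 2.57
tool_pos: [0.5309, 0.1328, 0.1538]
orientation: [179.8, 0.0, -15.8]
force: [-11.6, -3.7, 23.3]
opening: 0.0006
gripper_force: 11.7
```

Run:
```python
from h import *
from plant import ctrl
o=ctrl.get_obs();show(o)
```

```text
2.57 local [-18.5  82.6 153.8] [179.8   0.   -0. ] F [-11.6  -3.7  23.3] q [ 35.  13. -23.   0. -54.  40.] 0.0005975482865015102
```

Request:
move_arm(motion=[[[0, 0, -35], [0, 0, 0], 1], [[0, 0, -75], [0, 0, 0], 1], [[0, 15, -112], [0, 0, 0], 1], [[0, 45, -138], [0, 0, 0], 1], [[0, 85, -140], [0, 0, 0], 1], [[0, 125, -140], [0, 0, 0], 1], [[0, 165, -140], [0, 0, 0], 1], [[0, 205, -140], [0, 0, 0], 1], [[0, 245, -140], [0, 0, 0], 1], [[0, 283, -140], [0, 0, 0], 1]])

```text
clock: 3.4
tool_pos: [0.4535, -0.1399, 0.293]
orientation: [-180.0, -0.1, -15.8]
force: [1.2, -0.6, -0.7]
opening: 0.0006
gripper_force: 0.0
```

Run:
```python
from h import *
from plant import ctrl
import cv2
o=ctrl.get_obs();show(o)
s=ctrl.snapshot("top");a=s["color"][110:310,170:400];cv2.imwrite("pics/t1.png",cv2.resize(a,None,fx=3,fy=3))
```

```text
3.4 local [ -18.8 -200.8  293. ] [-1.8e+02 -1.0e-01 -0.0e+00] F [ 1.2 -0.6 -0.7] q [  7.  -1. -19.   0. -71.  67.] 0.0005847106603928446
```

View pics/t1.png

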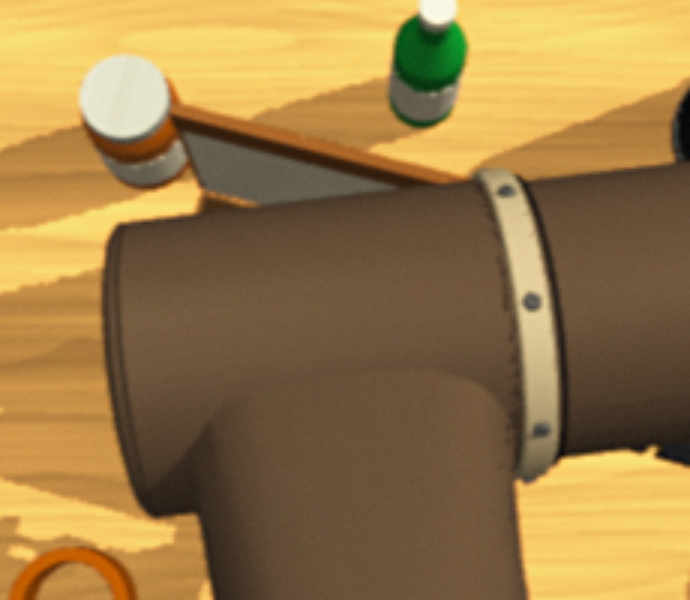

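The arm hides the carton from the top camera. Only the lid edge shows, at (320,150), still upright. Continuing with the right flap.

Request:
move_arm(motion=[[[0, 0, 35], [0, 0, 0], 1], [[0, 0, 66], [0, 0, 0], 1], [[0, -12, 64], [0, 0, 0], 1], [[0, -25, 62], [0, 0, 0], 1], [[0, -39, 60], [0, 0, 0], 1], [[0, -53, 61], [0, 0, 0], 1], [[0, -66, 64], [0, 0, 0], 1], [[0, -79, 70], [0, 0, 0], 1], [[0, -91, 77], [0, 0, 0], 1], [[0, -101, 87], [0, 0, 0], 1]])

```text
clock: 4.28
tool_pos: [0.4827, -0.0401, 0.2056]
orientation: [-180.0, -0.1, -15.8]
force: [-0.7, -0.2, 1.0]
opening: 0.0004
gripper_force: 0.3
```

Request:
move_arm(motion=[[[0, -8, 11], [0, 0, 0], 1], [[0, -14, 24], [0, 0, 0], 1], [[0, -18, 37], [0, 0, 0], 1], [[0, -20, 46], [0, 0, 0], 1], [[0, -20, 50], [0, 0, 0], 1], [[0, -20, 52], [0, 0, 0], 1], [[0, -20, 53], [0, 0, 0], 1]])

```text
clock: 4.87
tool_pos: [0.487, -0.0216, 0.1538]
orientation: [180.0, 0.0, -15.8]
force: [-12.3, 7.2, 25.7]
opening: 0.0003
gripper_force: 12.5
```

Run:
```python
from h import *
from plant import ctrl
import cv2
o=ctrl.get_obs();show(o)
R=Ro.from_euler('z',90,degrees=True)*DOWN
print(rel(o,(93,0,400),R))
R=Ro.from_euler('z',-90,degrees=True)*DOWN
print(rel(o,(93,0,400),R))
```

```text
4.87 local [-18.7 -77.9 153.8] [180.   0.  -0.] F [-12.3   7.2  25.7] q [ 21.   8. -30.  -0. -53.  54.] 0.0003275524745707369
(array([ 111.,  -78., -246.]), array([ -0.,   0., -90.]))
(array([ 111.,  -78., -246.]), array([ 0.,  0., 90.]))
```

Request:
move_arm(motion=[[[0, 0, -35], [0, 0, 0], 1], [[0, 0, -75], [0, 0, 0], 1], [[0, 0, -112], [0, 0, 7], 0.5], [[0, 0, -150], [0, 0, 14], 0], [[0, -20, -185], [0, 0, 21], 0], [[0, -40, -215], [0, 0, 28], 0], [[10, -60, -240], [0, 0, 35], 0], [[20, -78, -250], [0, 0, 42], 0], [[20, -78, -250], [0, 0, 49], 0], [[20, -78, -250], [0, 0, 56], 0]])

```text
clock: 5.7
tool_pos: [0.5287, 0.0485, 0.4029]
orientation: [-180.0, 0.0, -72.2]
force: [0.5, -0.6, -0.9]
opening: 0.0481
gripper_force: 0.0
```

Run:
```python
from h import *
from plant import ctrl
import cv2
o=ctrl.get_obs();show(o)
R=Ro.from_euler('z',-90,degrees=True)*DOWN
print(rel(o,(93,0,400),R))
s=ctrl.snapshot("scene");np.savez("pics/s2.npz",**s);a=s["color"][80:300,170:400];a=cv2.resize(a,None,fx=2.5,fy=2.5)
w=ctrl.snapshot("wrist");np.savez("pics/w2.npz",**w)
print(w["camera_matrix"].round(1).tolist(),w["cam_to_world"].round(3).tolist())
b=cv2.resize(w["color"],None,fx=1.,fy=1.)[:, :]
c=np.zeros((550,800,3),np.uint8);c[:,:400]=cv2.resize(a,(400,550))[:,:400];c[:300,400:]=cv2.resize(b,(400,300));cv2.imwrite("pics/m2.png",c)
```

```text
5.7 local [  2.4   0.9 402.9] [-180.     0.   -56.4] F [ 0.5 -0.6 -0.9] q [ 26.   3.  -2.  -0. -85.  -9.] 0.04805771637441342
(array([ 51., -75.,   3.]), array([-0. ,  0. , 33.6]))
[[325.2, 0.0, 275.9], [0.0, 325.2, 212.8], [0.0, 0.0, 1.0]] [[-0.955, 0.288, 0.073, 0.548], [-0.297, -0.925, -0.237, -0.015], [-0.0, -0.248, 0.969, 0.54], [0.0, 0.0, 0.0, 1.0]]
```

View pics/m2.png

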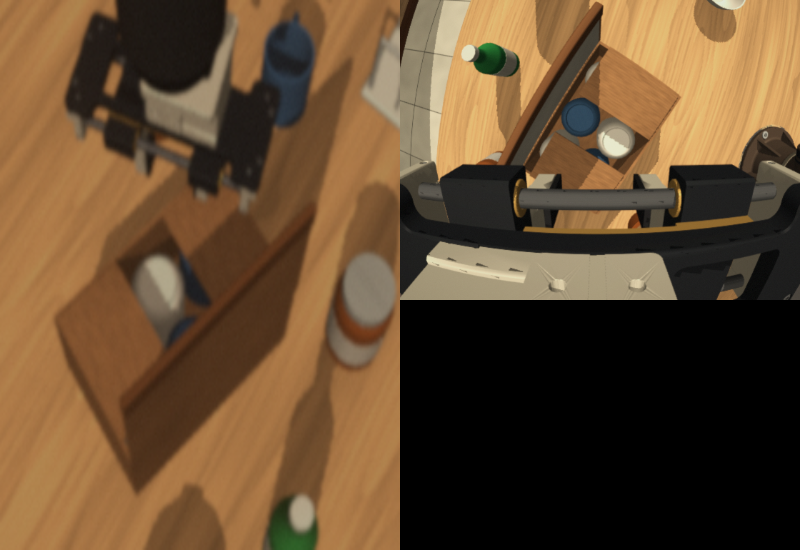

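Both flaps lie flat and the lid is still upright. In the scene half, the lid edge runs (315,205)–(125,400). In the wrist inset it runs from (600,5) to about (508,160).

Run:
```python
from h import *
s=np.load("pics/s2.npz");w=np.load("pics/w2.npz")
X=RC.apply([1,0,0]);Y=RC.apply([0,1,0]);loc=lambda p:(RC.inv().apply(p-C)*1e3).round(1)
def fray(s,u,v):
    K=s["camera_matrix"];T=s["cam_to_world"];a=np.array([(u-K[0,2])/K[0,0],(v-K[1,2])/K[0,0]]);r=np.linalg.norm(a)
    d=np.array([a[0]/r*np.sin(r),-a[1]/r*np.sin(r),-np.cos(r)]);return T[:3,3],T[:3,:3]@d
for z in(.295,.305,.315):
    for u,v in((595,8),(552,80),(508,155)):
        o,d=fray(w,(u-400)*1.4,v*1.4);p=o+d*(z-o[2])/d[2];print(z,"wrist",loc(p))
    for u,v in((315,205),(125,403)):
        print(z,"scene",loc(plane(s,170+u*.575,80+v*.4,Z,[0,0,z])))
    t=np.load("pics/top0.npz")
    for u,v in((150,43),(697,187)):print(z,"top",loc(plane(t,190+u/4,135+v/4,Z,[0,0,z])))
```

```text
0.295 wrist [  92.4 -133.4  295. ]
0.295 wrist [ 87.  -42.1 295. ]
0.295 wrist [ 88.5  56.6 295. ]
0.295 scene [ 86.7 146.3 295. ]
0.295 scene [  88.7 -133.1  295. ]
0.295 top [ 94.2 140.8 295. ]
0.295 top [  93.2 -139.9  295. ]
0.305 wrist [  90.2 -130.2  305. ]
0.305 wrist [ 85.1 -42.6 305. ]
0.305 wrist [ 86.5  52.1 305. ]
0.305 scene [ 89.7 141.6 305. ]
0.305 scene [  91.7 -134.4  305. ]
0.305 top [ 90.8 138.3 305. ]
0.305 top [  89.8 -138.6  305. ]
0.315 wrist [  88. -127.  315.]
0.315 wrist [ 83.1 -43.1 315. ]
0.315 wrist [ 84.4  47.5 315. ]
0.315 scene [ 92.7 137.  315. ]
0.315 scene [  94.7 -135.7  315. ]
0.315 top [ 87.4 135.7 315. ]
0.315 top [  86.4 -137.3  315. ]
```

Request:
move_arm(motion=[[[12, -18, 0], [0, 0, 7], 0], [[25, -36, 0], [0, 0, 14], 0], [[37, -54, 0], [0, 0, 21], 0], [[49, -72, 0], [0, 0, 28], 0], [[49, -72, 0], [0, 0, 33.6], 0], [[49, -72, 25], [0, 0, 33.6], 0], [[49, -72, 50], [0, 0, 33.6], 0], [[49, -72, 75], [0, 0, 33.6], 0], [[49, -72, 95], [0, 0, 33.6], 0], [[49, -72, 109], [0, 0, 33.6], 0]])

```text
clock: 6.63
tool_pos: [0.6106, 0.023, 0.2911]
orientation: [179.9, -0.1, -105.2]
force: [-0.4, -0.1, -0.0]
opening: 0.0877
gripper_force: 0.0
```

Run:
```python
from h import *
from plant import ctrl
import cv2
o=ctrl.get_obs();show(o)
w=ctrl.snapshot("wrist")["color"];s=ctrl.snapshot("scene")["color"][80:300,170:400]
c=np.zeros((400,800,3),np.uint8);c[:,:400]=cv2.resize(s,(400,400));c[:300,400:]=cv2.resize(w,(400,300));cv2.imwrite("pics/m3.png",c)
```

```text
6.63 local [ 88.1  -1.4 291.1] [ 1.799e+02 -1.000e-01 -8.940e+01] F [-0.4 -0.1 -0. ] q [ 20.  13.  -4.  -0. -73. -36.] 0.08768138145514119
```

View pics/m3.png

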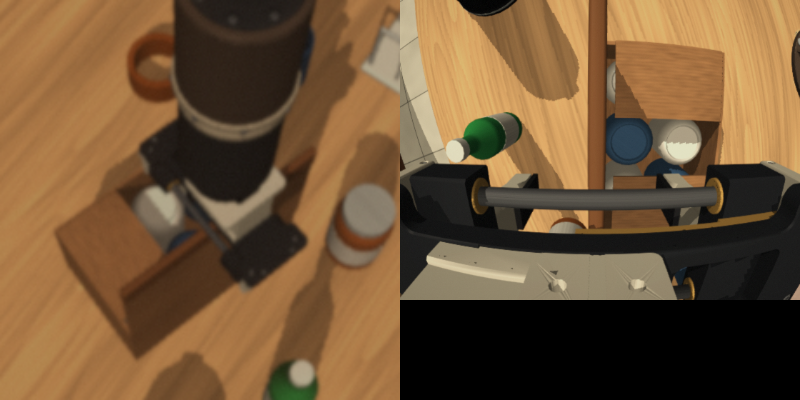

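The lid edge (wrist column about 597) is centred between the fingers (about 517 and 683). Closing.

Request:
move_arm(motion=[[[0, 0, 0], [0, 0, 0], 0.3], [[0, 0, 0], [0, 0, 0], 0.5], [[0, 0, 0], [0, 0, 0], 0.7], [[0, 0, 0], [0, 0, 0], 0.8], [[0, 0, 0], [0, 0, 0], 1], [[0, 0, 0], [0, 0, 0], 1], [[0, 0, 0], [0, 0, 0], 1], [[0, 0, 0], [0, 0, 0], 1], [[0, 0, 0], [0, 0, 0], 1], [[0, 0, 0], [0, 0, 0], 1]])

```text
clock: 7.57
tool_pos: [0.6116, 0.0236, 0.2936]
orientation: [180.0, -0.0, -105.4]
force: [-0.5, 1.0, -0.9]
opening: 0.0266
gripper_force: 0.0
```

Run:
```python
from h import *
from plant import ctrl
o=ctrl.get_obs();show(o);print(o["gripper_force"],o["moment"])
# arc: cmd pose upright, TCP r from hinge
Rc=Ro.from_euler('z',-90,degrees=True)*DOWN
for r in(153,):
  for a in range(90,59,-3):
    t=np.radians(a);p=np.array([90-r*np.cos(t),0,138+r*np.sin(t)])-np.array([90,0,138+r])
    R=Ro.from_euler('y',a-90,degrees=True)*Rc
    print(a,Rc.inv().apply(p).round(1),np.degrees((Rc.inv()*R).as_rotvec()).round(1))
```

```text
7.57 local [ 89.   -0.6 293.6] [180.   -0.  -89.7] F [-0.5  1.  -0.9] q [ 20.  13.  -3.   0. -73. -36.] 0.026583409117064066
0.0 [ 0.09106453 -0.02809005  0.0387892 ]
90 [-0.  0.  0.] [0. 0. 0.]
87 [-0.   8.   0.2] [3. 0. 0.]
84 [-0.  16.   0.8] [6. 0. 0.]
81 [-0.  23.9  1.9] [9. 0. 0.]
78 [-0.  31.8  3.3] [12.  0.  0.]
75 [-0.  39.6  5.2] [15.  0.  0.]
72 [-0.  47.3  7.5] [18.  0.  0.]
69 [-0.  54.8 10.2] [21.  0.  0.]
66 [-0.  62.2 13.2] [24.  0.  0.]
63 [-0.  69.5 16.7] [27.  0.  0.]
60 [-0.  76.5 20.5] [30.  0.  0.]
```

Request:
move_arm(motion=[[[0, 0, 0], [0, 0, 0], 1], [[0, 0, 0], [0, 0, 0], 1], [[0, 0, 0], [0, 0, 0], 1], [[0, 0, 0], [0, 0, 0], 1], [[0, 0, 0], [0, 0, 0], 1], [[0, 0, 0], [0, 0, 0], 1]])

```text
clock: 8.07
tool_pos: [0.6116, 0.0236, 0.2935]
orientation: [180.0, -0.0, -105.5]
force: [-0.5, 0.3, 1.1]
opening: 0.0098
gripper_force: 30.0
```

Run:
```python
from h import *
from plant import ctrl
o=ctrl.get_obs();show(o);print(o["gripper_force"],o["moment"])
```

```text
8.07 local [ 88.9  -0.6 293.5] [180.   -0.  -89.7] F [-0.5  0.3  1.1] q [ 20.  13.  -3.  -0. -73. -36.] 0.009803255774700077
29.999409914016724 [ 0.23783076  0.08338327 -0.15434084]
```

Request:
move_arm(motion=[[[0, 4, 0], [1.5, 0, 0], 1], [[0, 8, 0], [3, 0, 0], 1], [[0, 12, 0.5], [4.5, 0, 0], 1], [[0, 16, 1], [6, 0, 0], 1], [[0, 20, 1.5], [7.5, 0, 0], 1], [[0, 24, 2], [9, 0, 0], 1], [[0, 28, 2.5], [10.5, 0, 0], 1], [[0, 32, 3.5], [12, 0, 0], 1], [[0, 36, 4.5], [13.5, 0, 0], 1], [[0, 40, 5.5], [15, 0, 0], 1]])

```text
clock: 8.9
tool_pos: [0.5728, 0.0345, 0.2882]
orientation: [-164.9, 0.0, -105.4]
force: [-1.2, 0.1, 1.6]
opening: 0.0098
gripper_force: 30.0
```

Run:
```python
from h import *
from plant import ctrl
o=ctrl.get_obs();show(o);print(o["gripper_force"],o["moment"])
Rc=Ro.from_euler('z',-90,degrees=True)*DOWN
r=155.5;f=lambda a:np.array([90-r*np.cos(np.radians(a)),0,138+r*np.sin(np.radians(a))])
R0=Ro.from_euler('y',-15,degrees=True)*Rc
for a in(72,69,66,63,60):print(a,R0.inv().apply(f(a)-f(75)).round(1))
```

```text
8.9 local [ 48.6  -0.6 288.2] [-164.9    0.   -89.7] F [-1.2  0.1  1.6] q [ 30.   1. -25.  13. -54. -52.] 0.009833900938567676
29.998270869255066 [ 0.47492062  1.38681839 -0.1835576 ]
72 [-0.   8.1  0.2]
69 [-0.  16.3  0.9]
66 [-0.  24.3  1.9]
63 [-0.  32.3  3.4]
60 [-0.  40.2  5.3]
```

Request:
move_arm(motion=[[[0, 4, 0], [1.5, 0, 0], 1], [[0, 8, 0], [3, 0, 0], 1], [[0, 12, 0.5], [4.5, 0, 0], 1], [[0, 16, 1], [6, 0, 0], 1], [[0, 20, 1.5], [7.5, 0, 0], 1], [[0, 24, 2], [9, 0, 0], 1], [[0, 28, 2.5], [10.5, 0, 0], 1], [[0, 32, 3.5], [12, 0, 0], 1], [[0, 36, 4.5], [13.5, 0, 0], 1], [[0, 40, 5.3], [15, 0, 0], 1]])

```text
clock: 9.73
tool_pos: [0.5368, 0.0446, 0.2728]
orientation: [-149.9, 0.1, -105.4]
force: [-2.1, -0.1, 1.5]
opening: 0.0098
gripper_force: 30.0
```

Request:
move_arm(motion=[[[0, 0, 0], [0, 0, 0], 1], [[0, 0, 0], [0, 0, 0], 1], [[0, 0, 0], [0, 0, 0], 1], [[0, 0, 0], [0, 0, 0], 1]])

```text
clock: 10.07
tool_pos: [0.5374, 0.0443, 0.2731]
orientation: [-150.0, 0.0, -105.5]
force: [-6.5, 1.8, 5.0]
opening: 0.01
gripper_force: 30.0
```

Run:
```python
from h import *
from plant import ctrl
import cv2
o=ctrl.get_obs();show(o);print(o["gripper_force"],o["moment"])
l=RC.inv().apply(o["tool_pos"]-C)*1e3;print("angle from hinge",np.degrees(np.arctan2(l[2]-138,90-l[0])),np.hypot(l[2]-138,90-l[0]))
s=ctrl.snapshot("scene");np.savez("pics/s4.npz",**s);s=s["color"][80:280,170:370];w=ctrl.snapshot("wrist")["color"]
c=np.zeros((500,800,3),np.uint8);c[:,:500]=cv2.resize(s,(500,500));c[:225,500:]=cv2.resize(w,(300,225));t=ctrl.snapshot("top")["color"];c[225:450,500:]=cv2.resize(t,(300,225));cv2.imwrite("pics/m4.png",c)
```

```text
10.07 local [ 11.9  -0.7 273.1] [-150.     0.   -89.7] F [-6.5  1.8  5. ] q [ 37.  -8. -49.  41. -37. -83.] 0.010000919369038913
29.99592036008835 [1.27372362 3.25739053 0.0582182 ]
angle from hinge 59.97358379004573 156.08016764141354
```

View pics/m4.png

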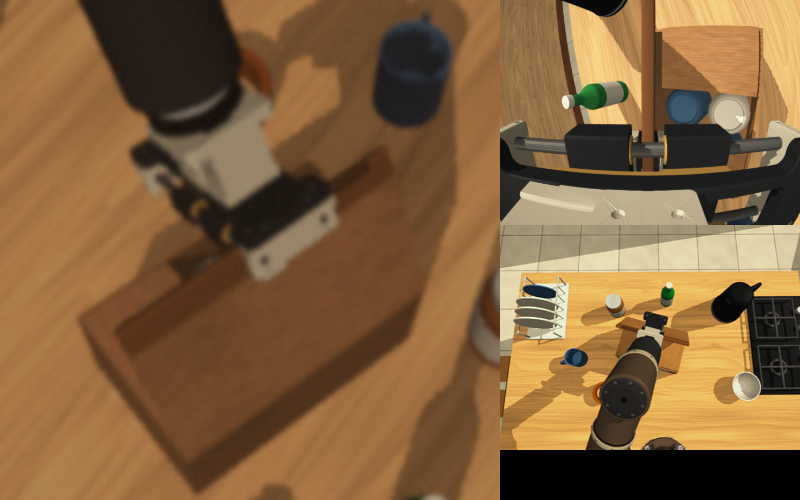

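The lid is held tilted over the flat flaps and everything else stands where it was. In the scene part, the lid's edge corners are at about (388,150) and (118,330). I'll check the lid angle from those.

Run:
```python
from h import *
from plant import ctrl
o=ctrl.get_obs();show(o);print(o["moment"])
s=np.load("pics/s4.npz");Y=RC.apply([0,1,0])
for u,v,y in((388,151,.14),(116,330,-.14)):
    p=plane(s,170+u*.4,80+v*.4,Y,C+Y*y);l=RC.inv().apply(p-C)*1e3
    print(l.round(1),np.degrees(np.arctan2(l[2]-138,90-l[0])),np.hypot(l[2]-138,90-l[0]))
```

```text
10.22 local [ 12.   -0.7 273.2] [-150.     0.   -89.7] F [-8.5  3.9  6.2] q [ 37.  -8. -49.  41. -37. -83.] 0.0094571844723133
[1.3028987  3.34028181 0.11129316]
[ 11.7 140.  286.7] 62.227708605366 168.01494543882882
[  16.4 -140.   313.1] 67.20516845984882 189.89101510632574
```

Request:
move_arm(motion=[[[0, 0, 0], [0, 0, 0], 1], [[0, 0, 0], [0, 0, 0], 1], [[0, 0, 0], [0, 0, 0], 1], [[0, 0, 0], [0, 0, 0], 1]])

```text
clock: 10.55
tool_pos: [0.5375, 0.0443, 0.2732]
orientation: [-150.0, 0.0, -105.5]
force: [-6.7, 2.9, 5.2]
opening: 0.0101
gripper_force: 30.0
```

Request:
move_arm(motion=[[[0, 0, -1], [0, 0, 0], 1], [[0, 0, -1], [0, 0, 0], 1], [[0, 0, -1], [0, 0, 0], 1], [[0, 0, -1], [0, 0, 0], 1], [[0, 0, -1], [0, 0, 0], 1], [[0, 0, -1], [0, 0, 0], 1]])

```text
clock: 11.05
tool_pos: [0.5368, 0.0445, 0.2729]
orientation: [-150.1, -0.0, -105.4]
force: [5.7, 3.5, -8.0]
opening: 0.0099
gripper_force: 30.0
```

Run:
```python
from h import *
from plant import ctrl
import cv2
o=ctrl.get_obs();show(o);print(o["moment"],o["gripper_force"])
s=ctrl.snapshot("scene")["color"][110:270,190:360];cv2.imwrite("pics/s5.png",cv2.resize(s,None,fx=3.5,fy=3.5,interpolation=cv2.INTER_CUBIC))
```

```text
11.05 local [ 11.2  -0.8 272.9] [-150.1   -0.   -89.7] F [ 5.7  3.5 -8. ] q [ 37.  -8. -49.  41. -37. -83.] 0.00991816742214943
[1.76987842 1.3669474  0.60165774] 29.997463524341583
```

View pics/s5.png

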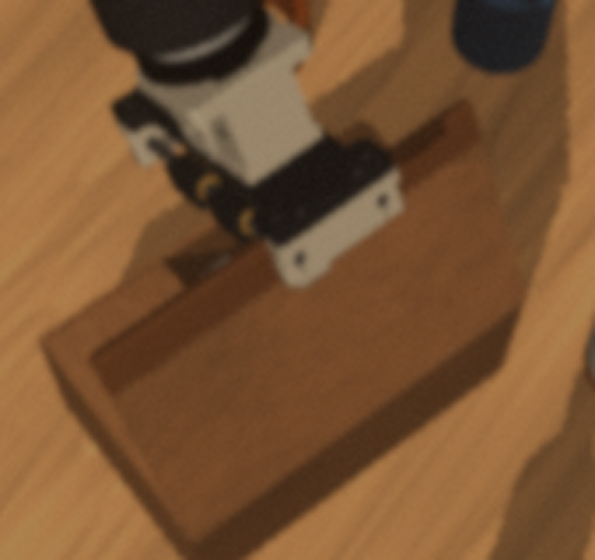

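The free-edge corners are now at (92,356) and (466,98) in this 3.5x crop, with the lid firmly held.

Request:
move_arm(motion=[[[0, 0, 0.5], [0, 0, 0], 1], [[0, 0, 0.5], [0, 0, 0], 1], [[0, 0, 0.5], [0, 0, 0], 1], [[0, 0, 0.5], [0, 0, 0], 1], [[0, 0, 0.5], [0, 0, 0], 1], [[0, 0, 0.5], [0, 0, 0], 1]])

```text
clock: 11.6
tool_pos: [0.537, 0.0444, 0.273]
orientation: [-150.0, 0.0, -105.4]
force: [1.7, 5.1, -4.6]
opening: 0.0097
gripper_force: 30.0
```

Run:
```python
from h import *
from plant import ctrl
o=ctrl.get_obs();show(o);print(o["moment"],o["gripper_force"])
s=np.load("pics/s4.npz")
R=np.array([-np.cos(np.radians(60)),0,np.sin(np.radians(60))]);N=np.array([.866,0,.5])
K=s["camera_matrix"];T=s["cam_to_world"]
for a in(57,60,63):
  t=np.radians(a)
  for y in(140,-140):
    l=np.array([90,y,138])+170*np.array([-np.cos(t),0,np.sin(t)])-5*np.array([np.sin(t),0,np.cos(t)])*-1
    p=T[:3,:3].T@(C+RC.apply(l/1e3)-T[:3,3]);u=K[0,2]-K[0,0]*p[0]/p[2];v=K[1,2]+K[1,1]*p[1]/p[2]
    print(a,y,((u-190)*3.5).round(),((v-110)*3.5).round())
for y in(140,-140):
    p=T[:3,:3].T@(C+RC.apply([.09,y/1e3,.138])-T[:3,3]);print("hinge",y,((K[0,2]-K[0,0]*p[0]/p[2]-190)*3.5).round(),((K[1,2]+K[1,1]*p[1]/p[2]-110)*3.5).round())
```

```text
11.6 local [ 11.4  -0.8 273. ] [-150.     0.   -89.7] F [ 1.7  5.1 -4.6] q [ 37.  -8. -49.  41. -37. -83.] 0.009659188432730184
[2.21304495 2.03844133 0.69073594] 29.997508227825165
57 140 462.0 98.0
57 -140 84.0 357.0
60 140 471.0 103.0
60 -140 91.0 364.0
63 140 480.0 109.0
63 -140 98.0 372.0
hinge 140 524.0 298.0
hinge -140 191.0 541.0
```

```bash
python3 -c "
from plant import ctrl
print(ctrl.close_job())"
```

```text
the job is handed in; nothing more can be done
None
```

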